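# Dock the mushroom bottle and take off its cap, whichever way it unscrews

## Robot

A 6-joint arm with a two-finger parallel gripper is mounted at the origin on the work surface. World frame = base frame: x ahead of the robot, y to its left, z up, the work surface at z = 0. Lengths are in m, angles in rad, forces in N, time in s.
With the tool pointing down it reaches from about 0.35 to 0.975 m from the base axis. Payload 4.9 kg.
Tool frame: the origin (TCP) lies between the finger pads; the fingertips stand 25 mm ahead of it and the grasp point (between the pads) lies 6 mm ahead of it; z points along the fingers, y is the line along which they close (so a half turn about z gives the same grasp; the last joint's range is limited). The gripper opens to 85 mm and grips with 20 to 120 N. Pads are 22 mm wide; open, the fingers measure 114 mm over their backs; the gripper's body (76 mm by 85 mm) begins 54 mm behind the grasp point. The pads swing forward as they close: fully open they stand 13 mm farther back than shut.
Start: joints at [1.133, 0.053, 1.613, -0, 1.476, -0.119], TCP at [0.196, 0.593, 0.256] pointing down, gripper open.
Joint ranges: [-3.01, 3.01], [-1.01, 2.22], [0.06, 2.58], [-1.02, 4.17], [0.09, 2.62], [-3.14, 3.14]. Speed limits (rad/s): [2.57, 2.57, 3.14, 3.14, 3.14, 3.14].

## Interface

Orientations are given as a unit quaternion [w, x, y, z].
In Python, from plant import manip gives the robot as it stands.
- The arm moves only by the shell command python3 -m inch 'ROWS'. ROWS is JSON, a list of rows, each a list of 3 entries, a list of its own where there are three numbers: the shift along the tool's x, y, z in m, then the turn, a rotation vector about the tool's x, y, z in rad, then the opening, from 0 (shut) to 1 (fully open). A call has 1 to 8 rows; each row shifts and turns the commanded pose from where the row before left it, along the tool's axes as they then stand; what a row does not reach is not made up. A row lasts 1/10 s, in which the tool goes at most 50 mm and 8.59 degrees, less where a joint would pass 70% of its speed; a pose out of reach is approached as far as the arm can. A call with a gripper value outside its range is refused whole. The fingers move at their own pace and stop on an object; the grip force is fixed at half the most. Time passes only in rows, so rows that do not move let the fingers close. It gives the time, the measured TCP pose, the force, the opening and the grip force at its end, in the units of the state.
- manip.state(): the state, without advancing time (a new reading comes with each control period).
- manip.grab_frame(name): name is "side" or "top"; returns (picture, depth): 384x512x3 uint8, red, green, blue; 384x512 float32, m along the optical axis (not along the pixel's ray), 0 where there is no reading.
- manip.camera_params(name): a dict with "camera_matrix" (3x3 intrinsics, pixels), "k1" (the pictures are not rectified: a ray, as slopes to the right and down, at radius r is drawn at 1 + k1 r^2 times it, then the intrinsics apply), "rvec" (rotation vector, rad) and "tvec" (3), from world to camera coordinates, as OpenCV has them. Camera axes: x right, y down, z forward; pixel columns grow to the right and rows downward; lengths in m; the calibration is good to about 2 mm. A picture is of the moment at which its call begins. camera_params takes no time and is no camera call.
- manip.job_done(): hands the job in; it is judged then, once.
Trained networks look in the newest picture that a camera, given by its name, has taken for a name from the list of things; names that differ only in an ending like _2 or _b are one class to them, and where a whole thing is asked for, a point or a joint stands for the part that bears it (a point fixed in the world has none). Each returns a list of dicts, best first, with "score" (0 to 1); they miss things now and then, are a little off and sometimes report something else, mostly with a low value. They report only what shows in the picture. A call takes as long as a camera call.
- manip.look_for(camera, label): "point" ([x, y, z] in m, in world coordinates, good to about 4 mm: the middle of the surface that is visible of it).
The state is a dict: "time": time; "joint_pos": joint angles; "joint_vel": joint speeds; "joint_efforts": joint torques, N m; "tool_pos": TCP position; "tool_rot": TCP orientation; "contact_force": force on the tool from outside, world axes, zero at the start; "ft_torque": the same for the moment, N m; "gripper_width": opening from 0.0 (shut) to 1.0 (fully open); "grasp_force": force on a finger pad.
Only numpy, scipy, OpenCV 4.12 (cv2) and the standard library are available. Lean on these libraries where they do the work, as an engineer would, in place of code of your own. Each camera call takes 0.05 s, during which the arm holds its last target. There are 200 camera calls.

## Task

Slide the carrier with the mushroom bottle along the bench into the blue dock until it sits fully home against the back stop, without lifting or tipping it. Then unscrew the bottle's black cap: it may have a right-hand or a left-hand thread, so try both ways to find which way it loosens, lift it off and finish while still holding the cap in the gripper, well clear (about 8 to 12 cm) above the bottle, with the carrier left home in the dock. Do not disturb the other things on the bench.

Things in the scene. Friction and masses are not known exactly. Their poses are not given: they have to be found in the camera images.
- carrier: White carrier plate, x = -115 to +50 mm, 100 mm wide (y), 12 mm thick, with a beige round bottle (80 mm diameter up to z = 85 mm, shoulder 52 mm up to 95 mm) clamped upright in it; loose on the bench, 0.6 to 1 kg in all. Origin: under the bottle's axis, on the plate's underside. Its +x end goes first into the dock; z up.
- handle (a point): Top middle of the carrier's upright orange handle tab, at x = -95, y = 0, z = 67 mm in the carrier's frame and with its axes. The tab is 34 mm long in x, 10 mm thick in y, 55 mm tall; pinch it from above across y to slide the carrier.
- cap: Black round cap, 52 mm diameter, 32 mm high, about 40 g, white line on top, screwed on the bottle's neck. Origin: centre of its lower edge, z up; its top is at z = 32 mm. Screwed on, its x axis lies along the carrier's x within a few degrees, with about 1 mm of play.
- neck (a point): Point on the bottle's axis where the lower edge of the screwed-on cap is, 98 mm above the carrier's underside. Quick smooth thread of unknown, invisible hand: the wrong way the cap stops hard after about 0.1 rad; the right way it turns almost freely, can be lifted off once turned 0.9 rad from the start and stops at 1.2 rad. It does not rise by itself; pulled before that, it lifts the carrier.
- dock: Fixed blue dock of 24 mm high rails, open at its -x end: side rails 104 mm apart, x = -40 to +50 mm, mouth wings flaring out to x = -70 mm, back stop with its face at x = +50 mm. Origin on the bench, where the bottle's axis is when the carrier is fully home (then carrier and dock origins and axes coincide, with 2 mm side play either way).
- bottle_a: bystander: capped beige bottle, 72 mm diameter, 132 mm high, origin under its centre; leave alone
- bottle_b: bystander: same as bottle_a; leave alone
- spray: bystander: clear bottle with blue cap, 60 mm diameter, 150 mm high, origin under its centre; leave alone
- spare_cap: bystander: loose black cap lying on the bench, 50 mm diameter, 22 mm high, origin under its centre; leave alone
- scraper: bystander: spatula lying on the bench; leave alone
- brush: bystander: brush lying on the bench; leave alone
- tub: bystander: green open tub, 90 mm diameter, 70 mm high, origin under its centre; leave alone

How it is judged:
On the way, in this order (a step that is already met when the one before it is completed fails the run):
1. the carrier is fully home in the dock, with the cap still screwed on (x of carrier in the frame of dock above -0.004 m and horizontal distance between carrier and dock below 0.008 m and angle between the x axis of carrier and the x axis of dock, either way round below 0.08 rad and z of cap in the frame of carrier below 0.103 m and horizontal distance between cap and carrier below 0.006 m), for 0.2 s.
2. the cap comes off upward in the gripper while the carrier stays home (z of cap in the frame of carrier above 0.125 m and contact force between the fingers and cap above 1 N and horizontal distance between carrier and dock below 0.01 m), for 0.1 s.
At the end, for the whole second after the job is handed in: The gripper holds the cap still, its lower edge at least 50 mm above where it sat, touching nothing but the gripper; the carrier stands flat on the bench, home in the dock within 10 mm and 0.08 rad (z of cap in the frame of carrier above 0.148 m and contact force between the fingers and cap above 1 N and contact force between cap and carrier below 0.1 N and height (world z) of cap above 0.148 m and linear speed of cap below 0.03 m/s and horizontal distance between carrier and dock below 0.01 m and angle between the x axis of carrier and the x axis of dock, either way round below 0.08 rad and angle between carrier's own z axis and vertical below 0.05 rad and height (world z) of carrier below 0.004 m); the arm keeps its last pose, push and grip.
It fails at once if the carrier is lifted more than 20 mm or tipped (height (world z) of carrier above 0.02 m or angle between carrier's own z axis and vertical above 0.25 rad).
It fails at once if a bystander is moved more than 40 mm (distance of any of bottle_a, bottle_b, spray, spare_cap, scraper, brush, tub from where it was at the start of the episode above 0.04 m).
It also fails if it takes over 56 s, if anything falls off the work surface, if the arm or the gripper's body presses on something with over 40 N, if the wrist force passes 120 N, or if a joint passes its speed limit or range.

## Working session

There is one attempt and no reset: what is moved stays moved. The work goes in short steps, Python scripts to look and compute and a shell command to move; the robot and the scene stay as the last step left them, time stands still between calls to the robot, and variables do not carry over. Pictures are saved under pics/ and viewed, at most 10 in all, crops included, and the job is handed in when it is done.

```bash
mkdir -p pics; python3 - <<'E'
from plant import manip
import cv2,numpy as np
for c in("top","side"):
    im,d=manip.grab_frame(c); cv2.imwrite(f"pics/{c}0.png",im[:,:,::-1]); np.savez(f"{c}0.npz",im=im,d=d)
    print(c,manip.camera_params(c))
    for l in("carrier","handle","cap","dock","neck"):
        print(l,[(np.round(r["point"],3).tolist(),round(r["score"],2)) for r in manip.look_for(c,l)][:3])
s=manip.state();print(s)
E
```

```text
top {'camera_matrix': array([[360.0125063 ,   0.        , 259.60071359],
       [  0.        , 360.0125063 , 182.9505605 ],
       [  0.        ,   0.        ,   1.        ]]), 'k1': 0.02504852863523589, 'rvec': array([ 2.13009511, -2.14715437,  0.10912808]), 'tvec': array([0.00159053, 0.55095231, 0.98503767])}
carrier [([0.484, -0.238, 0.011], 0.79)]
handle [([0.483, -0.238, 0.009], 0.98)]
cap [([0.505, -0.197, 0.131], 0.64)]
dock [([0.576, 0.178, 0.024], 0.91), ([0.483, -0.239, 0.009], 0.6), ([0.6, -0.437, 0.104], 0.41)]
neck [([0.483, -0.238, 0.008], 0.86)]
side {'camera_matrix': array([[403.77098641,   0.        , 253.83236936],
       [  0.        , 403.77098641, 195.28397281],
       [  0.        ,   0.        ,   1.        ]]), 'k1': -0.10622274265516748, 'rvec': array([ 2.16617911, -0.84710461,  0.40976133]), 'tvec': array([-0.41316837,  0.29605522,  0.91295777])}
carrier [([0.474, -0.238, 0.011], 0.6), ([0.566, 0.178, 0.018], 0.3)]
handle [([0.475, -0.238, 0.014], 0.74), ([0.335, 0.333, 0.017], 0.17)]
cap [([0.492, -0.209, 0.13], 0.61)]
dock [([0.566, 0.178, 0.018], 0.73)]
neck []
{'time': 0.6, 'joint_pos': array([ 1.13297348e+00,  5.26729784e-02,  1.61288088e+00, -2.40381523e-06,
        1.47602447e+00, -1.19003584e-01]), 'joint_vel': array([ 2.14493289e-04, -9.74942555e-05, -3.77662437e-04, -2.41551001e-04,
        1.20434521e-03,  1.04816757e-03]), 'joint_efforts': array([-7.86501205e-04, -3.93407178e+01, -3.70230961e+01, -1.08106872e-04,
        9.20263665e-04,  2.64597784e-07]), 'tool_pos': array([0.19589826, 0.59348703, 0.25633178]), 'tool_rot': array([3.11894570e-06, 1.58735237e-01, 9.87321186e-01, 6.55796942e-06]), 'contact_force': array([-0.23606003, -0.35749051,  0.88140113]), 'ft_torque': array([-0.07134041,  0.01752916, -0.01564477]), 'grasp_force': 0.0, 'gripper_width': 0.9981829923510813}
```

View pics/top0.png

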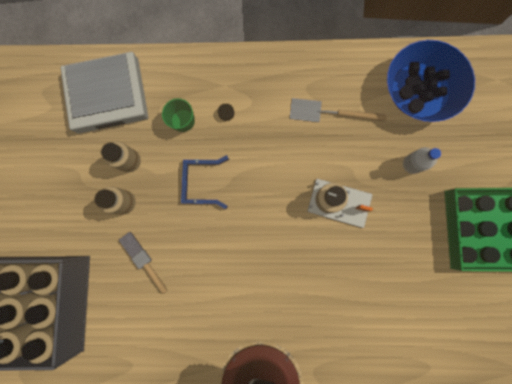

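View pics/side0.png

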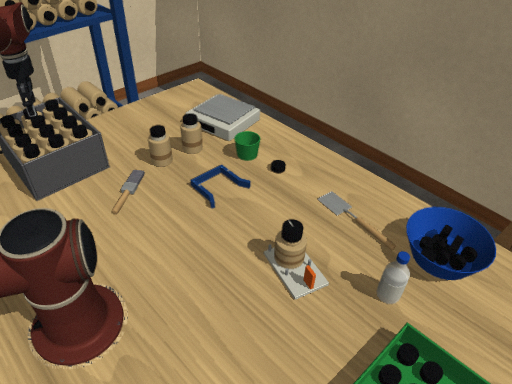

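The top view shows the dock U at about (184–228, 155–208), opening to the right. The carrier is at (340,203) with the orange tab at (364,208) and the cap at (333,195). The side view shows the same: cap (292,230), tab (310,276), dock (215,185). The other objects stand well clear of the path between them.

```bash
cat > h.py <<'E'
from plant import manip
import cv2,numpy as np
def cloud(c,im,d):
    p=manip.camera_params(c);K=p["camera_matrix"];R=cv2.Rodrigues(p["rvec"])[0]
    v,u=np.indices(d.shape)
    uv=np.stack([u,v],-1).reshape(-1,1,2).astype(float)
    s=cv2.undistortPoints(uv,K,np.array([p["k1"],0,0,0,0.])).reshape(-1,2)
    P=np.c_[s,np.ones(len(s))]*d.reshape(-1,1)
    return ((P-p["tvec"])@R).reshape(*d.shape,3)
def snap(c):
    im,d=manip.grab_frame(c); return im,d,cloud(c,im,d)
def masks(im):
    h=cv2.cvtColor(im,cv2.COLOR_RGB2HSV);H,S,V=[h[...,i].astype(int) for i in range(3)]
    return dict(orange=(H<14)&(S>170)&(V>120),blue=(H>100)&(H<130)&(S>120),black=(V<70),white=(S<50)&(V>130))
def inbox(X,lo,hi): return ((X>lo)&(X<hi)).all(-1)
E
python3 - <<'E'
from h import *
for c in("top","side"):
    z=np.load(f"{c}0.npz");im,d=z["im"],z["d"];X=cloud(c,im,d);m=masks(im)
    def show(n,k,lo,hi):
        P=X[m[k]&(d>0)&inbox(X,lo,hi)]
        if len(P)<3: print(c,n,len(P));return
        print(c,n,len(P),"mean",P.mean(0).round(4),"min",P.min(0).round(3),"max",P.max(0).round(3)); return P
    P=show("tab","orange",[.35,-.4,.02],[.65,-.1,.1])
    P=show("tabtop","orange",[.35,-.4,.055],[.65,-.1,.08])
    P=show("captop","black",[.35,-.3,.11],[.65,-.1,.16])
    if P is not None: print(P[P[:,2]>.124].mean(0), cv2.minEnclosingCircle(P[P[:,2]>.122][:,:2].astype(np.float32)))
    P=show("plate","white",[.35,-.36,.004],[.65,-.1,.022])
    print(cv2.minAreaRect(P[:,:2].astype(np.float32)))
    P=show("dock","blue",[.4,.0,.012],[.75,.35,.04]);T=P[P[:,2]>.018]
    np.save(f"dock_{c}.npy",T);print(cv2.minAreaRect(T[:,:2].astype(np.float32)))
    W=m["white"]&inbox(X,[.35,-.3,.12],[.65,-.1,.16]);Q=X[W]
    if len(Q)>3:print("line",len(Q),Q.mean(0),cv2.minAreaRect(Q[:,:2].astype(np.float32)))
    # dock rails: split by x, fit y-direction lines, backstop
    for n,s in(("hi",(T[:,0]>.61)&(T[:,1]<.22)&(T[:,1]>.13)),("lo",(T[:,0]<.54)&(T[:,1]<.22)&(T[:,1]>.13)),("back",(T[:,0]>.545)&(T[:,0]<.605)&(T[:,1]>.15))):
        Q=T[s]
        if len(Q)>5:print(n,len(Q),Q.mean(0).round(4),cv2.fitLine(Q[:,:2].astype(np.float32),1,0,.01,.01).ravel().round(3),Q.min(0).round(3),Q.max(0).round(3))
E
```

```text
top tab 31 mean [ 0.4763 -0.289   0.0665] min [ 0.47  -0.303  0.063] max [ 0.482 -0.275  0.07 ]
top tabtop 31 mean [ 0.4763 -0.289   0.0665] min [ 0.47  -0.303  0.063] max [ 0.482 -0.275  0.07 ]
top captop 218 mean [ 0.5023 -0.1981  0.129 ] min [ 0.483 -0.221  0.112] max [ 0.526 -0.173  0.133]
[ 0.50280157 -0.19923877  0.12961   ] ((0.5043426752090454, -0.1978970766067505), 0.023837104439735413)
top plate 811 mean [ 0.4858 -0.2599  0.0114] min [ 0.428 -0.32   0.005] max [ 0.564 -0.159  0.022]
((0.4949961304664612, -0.23047852516174316), (0.16386371850967407, 0.10044540464878082), 74.22994232177734)
top dock 0Traceback (most recent call last):
  File "<stdin>", line 14, in <module>
TypeError: 'NoneType' object is not subscriptable
```

```bash
python3 - <<'E'
from h import *
from scipy.optimize import least_squares
for c in("top","side"):
    z=np.load(f"{c}0.npz");im,d=z["im"],z["d"];X=cloud(c,im,d)
    B=(im[...,2].astype(int)-im[...,0]>35)&(d>0)&inbox(X,[.4,.0,-.02],[.75,.35,.06])
    P=X[B];print(c,len(P),P.min(0).round(3),P.max(0).round(3),np.percentile(P[:,2],[5,50,95]).round(3))
    T=P[P[:,2]>.017]
    for n,s in(("hi",(T[:,0]>.60)&(T[:,1]<.20)&(T[:,1]>.14)),("lo",(T[:,0]<.54)&(T[:,1]<.20)&(T[:,1]>.14)),("back",(T[:,0]>.54)&(T[:,0]<.60)&(T[:,1]>.15))):
        Q=T[s]
        if len(Q)>5:print(n,len(Q),Q.mean(0).round(4),cv2.fitLine(Q[:,:2].astype(np.float32),1,0,.01,.01).ravel().round(3),Q.min(0).round(3),Q.max(0).round(3))
    h=masks(im)
    for n,k,lo,hi in(("tabtop","orange",[.35,-.4,.06],[.65,-.1,.08]),("captop","black",[.35,-.3,.125],[.65,-.1,.16]),("plate","white",[.35,-.36,.004],[.65,-.1,.022])):
        Q=X[h[k]&(d>0)&inbox(X,lo,hi)]
        if len(Q)>2:print(n,len(Q),Q.mean(0).round(4),cv2.minAreaRect(Q[:,:2].astype(np.float32)))
    Q=X[(im.min(-1)>90)&(d>0)&inbox(X,[.45,-.24,.124],[.55,-.16,.145])]
    if len(Q)>3:print("line",len(Q),Q.mean(0).round(4),cv2.minAreaRect(Q[:,:2].astype(np.float32)))
E
python3 -c "
import cv2
i=cv2.imread('pics/top0.png')[140:225,170:390];cv2.imwrite('pics/c1.png',cv2.resize(i,None,fx=3.6,fy=3.6,interpolation=cv2.INTER_CUBIC))"
```

```text
top 229 [0.487 0.095 0.019] [0.627 0.221 0.03 ] [0.021 0.024 0.027]
hi 31 [0.6173 0.166  0.024 ] [0.005 1.    0.618 0.159] [0.615 0.141 0.021] [0.619 0.197 0.029]
lo 26 [0.5009 0.1625 0.0239] [0.024 1.    0.502 0.192] [0.499 0.143 0.019] [0.502 0.197 0.03 ]
back 54 [0.5691 0.2161 0.0239] [1.    0.032 0.574 0.217] [0.54  0.212 0.02 ] [0.599 0.22  0.028]
tabtop 31 [ 0.4763 -0.289   0.0665] ((0.47614628076553345, -0.28911519050598145), (0.028626779094338417, 0.007187411189079285), 73.58401489257812)
captop 205 [ 0.5028 -0.1994  0.1296] ((0.5038225650787354, -0.19812440872192383), (0.04253985360264778, 0.045505717396736145), 43.936065673828125)
plate 811 [ 0.4858 -0.2599  0.0114] ((0.4949961304664612, -0.23047852516174316), (0.16386371850967407, 0.10044540464878082), 74.22994232177734)
line 17 [ 0.5102 -0.1911  0.1303] ((0.515033483505249, -0.20034171640872955), (0.036029934883117676, 0.020271047949790955), 85.87557220458984)
side 566 [ 0.48   0.087 -0.002] [0.633 0.223 0.026] [0.004 0.019 0.024]
hi 53 [0.6151 0.1703 0.021 ] [0.012 1.    0.614 0.183] [0.608 0.14  0.017] [0.624 0.199 0.024]
lo 57 [0.4997 0.1685 0.021 ] [ 0.054 -0.999  0.499  0.175] [0.494 0.14  0.018] [0.508 0.199 0.026]
back 52 [0.5682 0.215  0.0208] [ 1.    -0.012  0.569  0.215] [0.54  0.209 0.017] [0.598 0.222 0.025]
tabtop 44 [ 0.4761 -0.2929  0.0659] ((0.47646504640579224, -0.2925199270248413), (0.0313727892935276, 0.009464980103075504), 74.47399139404297)
captop 244 [ 0.5024 -0.2023  0.1281] ((0.5022423267364502, -0.20149405300617218), (0.04930943623185158, 0.04883943870663643), 42.5866813659668)
plate 774 [ 0.4787 -0.2693  0.0108] ((0.4875025451183319, -0.255439430475235), (0.11976499110460281, 0.10051204264163971), 72.45941925048828)
line 6 [ 0.5095 -0.1879  0.1285] ((0.5092989802360535, -0.18769535422325134), (0.010830065235495567, 0.002685180399566889), 80.2217788696289)
```

View pics/c1.png

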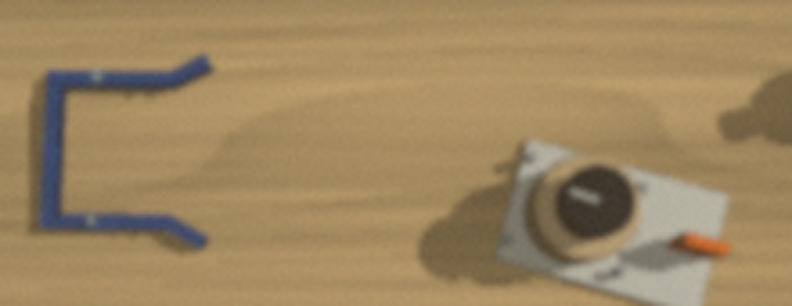

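Scene geometry:
- **Carrier:** heading about 74°, with the tab at (0.476, -0.291, 0.067) and the bottle axis at (0.503, -0.200). They are 95 mm apart, as the text says.
- **Dock:** heading about 90°, with its origin near (0.5585, 0.160).

I'll move over the tab next.

```bash
cat > d.py <<'E'
import sys,numpy as np
from plant import manip
from scipy.spatial.transform import Rotation as R
def delta(p,yaw):  # TCP target p, heading of tool x (rad), tool down -> shift, turn in tool axes
    s=manip.state();q=s["tool_rot"];r=R.from_quat([q[1],q[2],q[3],q[0]])
    t=R.from_euler("z",yaw)*R.from_euler("x",np.pi)
    print("t",round(s["time"],2),"pos",s["tool_pos"].round(4),"hd",np.degrees(np.arctan2(*r.as_matrix()[[1,0],0])).round(2),"F",s["contact_force"].round(1),"T",s["ft_torque"].round(2),"w",round(s["gripper_width"],3),"gf",round(s["grasp_force"],1),"j6",s["joint_pos"][5].round(2))
    print("shift",(r.inv().apply(np.array(p)-s["tool_pos"])).round(4),"turn",(r.inv()*t).as_rotvec().round(4))
if __name__=="__main__": a=[float(x) for x in sys.argv[1:]]; delta(a[:3],np.radians(a[3]))
E
python3 -m inch '[[[-0.045,0,0],[0,0,0],1],[[-0.045,0,0],[0,0,0],1],[[-0.045,0,0],[0,0,0],1],[[-0.045,0,0],[0,0,0],1],[[-0.045,0,0],[0,0,0],1],[[-0.0176,-0.0418,0],[0,0,0],1],[[-0.0176,-0.0418,0],[0,0,0],1],[[-0.0176,-0.0418,0],[0,0,0],1]]'
python3 -m inch '[[[-0.0176,-0.0418,0],[0,0,0],1],[[-0.0176,-0.0418,0],[0,0,0],1],[[-0.0176,-0.0418,0],[0,0,0],1],[[-0.0176,-0.0418,0],[0,0,0],1],[[-0.0176,-0.0418,0],[0,0,0],1],[[-0.0176,-0.0418,0],[0,0,0],1],[[-0.0176,-0.0418,0],[0,0,0],1],[[-0.0176,-0.0418,0],[0,0,0],1]]'
python3 -m inch '[[[-0.0176,-0.0418,0],[0,0,0],1],[[-0.0176,-0.0418,0],[0,0,0],1],[[-0.0176,-0.0418,0],[0,0,0],1],[[-0.0176,-0.0418,0],[0,0,0],1],[[-0.0176,-0.0418,0],[0,0,0],1],[[-0.0176,-0.0418,0],[0,0,0],1],[[-0.0176,-0.0418,0],[0,0,0],1],[[0,0,0],[0,0,0.14],1]]'
python3 -m inch '[[[0,0,0],[0,0,0.14],1],[[0,0,0],[0,0,0.14],1],[[0,0,0],[0,0,0.14],1],[[0,0,0],[0,0,0.14],1],[[0,0,0],[0,0,0.14],1],[[0,0,0],[0,0,0.14],1],[[0,0,0],[0,0,0.14],1],[[0,0,0],[0,0,0.14],1]]'
python3 d.py 0.4762 -0.2905 0.048 74
```

```text
time: 1.4
tool_pos: [0.4208, 0.3857, 0.2558]
tool_rot: [-0.0, 0.159, 0.987, -0.0]
contact_force: [0.3, 0.0, -0.8]
gripper_width: 1.002
grasp_force: 0.0
time: 2.2
tool_pos: [0.4491, 0.0239, 0.2567]
tool_rot: [0.001, 0.159, 0.987, 0.0]
contact_force: [0.6, -0.1, -0.5]
gripper_width: 1.001
grasp_force: 0.0
time: 3.0
tool_pos: [0.4742, -0.2954, 0.2561]
tool_rot: [-0.0, 0.231, 0.973, -0.001]
contact_force: [-0.4, 0.6, -0.4]
gripper_width: 1.003
grasp_force: 0.0
time: 3.8
tool_pos: [0.4746, -0.2908, 0.2564]
tool_rot: [0.0, 0.712, 0.702, 0.0]
contact_force: [0.1, -0.6, -1.1]
gripper_width: 0.999
grasp_force: 0.0
t 3.8 pos [ 0.4746 -0.2908  0.2564] hd 89.21 F [ 0.1 -0.6 -1.1] T [ 0.01 -0.02 -0.03] w 0.999 gf 0.0 j6 -0.67
shift [0.0004 0.0016 0.2084] turn [1.000e-04 1.000e-04 2.655e-01]
```

```bash
python3 -m inch '[[[0,0,0],[0,0,0.1325],1],[[0,0,0],[0,0,0.1325],1],[[0.0007,0.0015,0.04],[0,0,0],1],[[0,0,0.04],[0,0,0],1],[[0,0,0.04],[0,0,0],1],[[0,0,0.04],[0,0,0],1],[[0,0,0.03],[0,0,0],1],[[0,0,0.0144],[0,0,0],1]]'
python3 -m inch '[[[0,0,0],[0,0,0],1],[[0,0,0],[0,0,0],0.4],[[0,0,0],[0,0,0],0.1],[[0,0,0],[0,0,0],0],[[0,0,0],[0,0,0],0],[[0,0,0],[0,0,0],0],[[0,0,0],[0,0,0],0],[[0,0,0],[0,0,0],0]]'
python3 d.py 0.4762 -0.2905 0.052 74
```

```text
time: 4.6
tool_pos: [0.4744, -0.2891, 0.0485]
tool_rot: [-0.003, 0.797, 0.604, -0.001]
contact_force: [-0.2, -0.2, 0.7]
gripper_width: 0.994
grasp_force: 0.0
time: 5.4
tool_pos: [0.477, -0.2909, 0.0528]
tool_rot: [0.001, 0.797, 0.604, 0.0]
contact_force: [2.6, 0.4, 1.9]
gripper_width: 0.11
grasp_force: 59.3
t 5.4 pos [ 0.477  -0.2909  0.0528] hd 74.35 F [2.6 0.4 1.9] T [-0.03 -0.2  -0.1 ] w 0.11 gf 59.3 j6 -0.41
shift [ 0.0002 -0.0009  0.0008] turn [0.0021 0.0005 0.0062]
```

```bash
python3 -m inch '[[[0.01,0.001,0],[0,0,0],0],[[0.02,0.0017,0],[0,0,0],0],[[0.02,0.0017,0],[0,0,0],0],[[0.02,0.0017,0],[0,0,0],0],[[0.02,0.0017,0],[0,0,0],0],[[0.02,0.0017,0],[0,0,0],0],[[0.02,0.0017,0],[0,0,0],0],[[0.02,0.0017,0],[0,0,0],0]]'
python3 -m inch '[[[0.02,0.0017,0],[0,0,0],0],[[0.02,0.0017,0],[0,0,0],0],[[0.02,0.0017,0],[0,0,0],0],[[0.015,0.0015,0],[0,0,0],0],[[0.005,0.0005,0],[0,0,-0.03],0],[[0,0,0],[0,0,-0.06],0],[[0,0,0],[0,0,-0.06],0],[[0,0,0],[0,0,-0.06],0]]'
python3 -m inch '[[[0,0,0],[0,0,-0.06],0],[[0,0,0],[0,0,0],0],[[0,0,0],[0,0,0],0],[[0,0,0],[0,0,0],0]]'
python3 d.py 0.5585 -0.075 0.052 90
cat > meas.py <<'E'
from h import *
import sys
t=sys.argv[1]
for c in("top","side"):
    im,d,X=snap(c);cv2.imwrite(f"pics/{c}{t}.png",im[:,:,::-1]);m=masks(im)
    P=X[m["white"]&(d>0)&inbox(X,[.42,-.25,.004],[.72,.3,.018])]
    print(c,"plate",len(P),P.min(0).round(3),P.max(0).round(3),cv2.minAreaRect(P[:,:2].astype(np.float32)))
    P=X[m["black"]&(d>0)&inbox(X,[.45,-.15,.124],[.68,.25,.136])]
    if len(P)>5:print(" captop",len(P),P.mean(0).round(4),((P.max(0)+P.min(0))/2).round(4))
    h=cv2.cvtColor(im,cv2.COLOR_RGB2HSV)
    Q=X[(h[...,0]>12)&(h[...,0]<28)&(d>0)&inbox(X,[.45,-.15,.075],[.68,.25,.1])]
    if len(Q)>5:print(" shoulder",len(Q),((Q.max(0)+Q.min(0))/2).round(4),(Q.max(0)-Q.min(0)).round(3))
    T=X[(im[...,2].astype(int)-im[...,0]>35)&(d>0)&inbox(X,[.4,.0,.017],[.75,.35,.04])]
    for n,s in(("hi",(T[:,0]>.60)&(T[:,1]<.20)&(T[:,1]>.13)),("lo",(T[:,0]<.52)&(T[:,1]<.20)&(T[:,1]>.13)),("back",(T[:,0]>.53)&(T[:,0]<.6)&(T[:,1]>.19))):
        if s.sum()>3:print(" ",n,s.sum(),T[s].mean(0).round(4))
E
python3 meas.py 1
```

```text
time: 6.2
tool_pos: [0.5292, -0.1508, 0.0528]
tool_rot: [0.002, 0.797, 0.605, -0.001]
contact_force: [-1.3, -7.2, 3.0]
gripper_width: 0.112
grasp_force: 59.5
time: 7.0
tool_pos: [0.5587, -0.0742, 0.0528]
tool_rot: [0.001, 0.728, 0.685, 0.001]
contact_force: [3.5, 1.9, 3.4]
gripper_width: 0.112
grasp_force: 59.8
time: 7.4
tool_pos: [0.5584, -0.0742, 0.0528]
tool_rot: [0.001, 0.708, 0.706, 0.001]
contact_force: [3.6, 2.2, 5.4]
gripper_width: 0.109
grasp_force: 59.7
t 7.4 pos [ 0.5584 -0.0742  0.0528] hd 89.82 F [3.6 2.2 5.4] T [ 0.27 -0.32  0.12] w 0.109 gf 59.7 j6 -0.26
shift [-0.0008  0.0001  0.0008] turn [ 0.0022 -0.0002 -0.0032]
top plate 260 [ 0.511 -0.064  0.007] [0.605 0.07  0.018] ((0.5592113733291626, 0.0033758729696273804), (0.09454039484262466, 0.13340727984905243), 0.9401297569274902)
 captop 192 [0.5553 0.0174 0.1297] [ 0.5428 -0.0191  0.1298]
 shoulder 183 [ 0.5603 -0.0125  0.0865] [0.08  0.145 0.023]
  hi 40 [0.6173 0.1634 0.0235]
  back 74 [0.564  0.2162 0.0242]
side plate 304 [ 0.506 -0.096  0.004] [0.607 0.069 0.014] ((0.5597483515739441, -0.01505114883184433), (0.16452570259571075, 0.10081280767917633), 87.69831848144531)
 captop 254 [ 0.5504 -0.0144  0.1284] [ 0.5546 -0.0265  0.1298]
 shoulder 292 [ 0.5585 -0.0145  0.0876] [0.105 0.148 0.024]
  hi 58 [0.6152 0.1627 0.0213]
  lo 62 [0.4993 0.1637 0.0213]
  back 61 [0.5656 0.2147 0.021 ]
```

```bash
python3 -m inch '[[[0.01,0,0],[0,0,0],0],[[0.01,0,0],[0,0,0],0],[[0.01,0,0],[0,0,0],0],[[0.01,0,0],[0,0,0],0],[[0.01,0,0],[0,0,0],0],[[0.01,0,0],[0,0,0],0],[[0.01,0,0],[0,0,0],0],[[0,0,0],[0,0,0],0]]'
python3 d.py 0.5585 0.0645 0.052 90
```

```text
time: 8.3
tool_pos: [0.5581, -0.0051, 0.0528]
tool_rot: [0.001, 0.708, 0.706, -0.001]
contact_force: [-0.3, -2.3, 7.2]
gripper_width: 0.111
grasp_force: 59.9
t 8.3 pos [ 0.5581 -0.0051  0.0528] hd 89.82 F [-0.3 -2.3  7.2] T [-0.18  0.01 -0.09] w 0.111 gf 59.9 j6 -0.14
shift [0.0696 0.0002 0.0006] turn [ 0.0008  0.0023 -0.0032]
```

```bash
python3 -m inch '[[[0.01,0,0],[0,0,0],0],[[0.01,0,0],[0,0,0],0],[[0.01,0,0],[0,0,0],0],[[0.01,0,0],[0,0,0],0],[[0.01,0,0],[0,0,0],0],[[0.008,0,0],[0,0,0],0],[[0,0,0],[0,0,0],0]]'
python3 -m inch '[[[0.003,0,0],[0,0,0],0],[[0.003,0,0],[0,0,0],0],[[0,0,0],[0,0,0],0]]'
python3 d.py 0.5585 0.0645 0.052 90
```

```text
time: 9.0
tool_pos: [0.5584, 0.0526, 0.0528]
tool_rot: [0.001, 0.708, 0.706, -0.001]
contact_force: [-0.2, -3.9, 7.8]
gripper_width: 0.11
grasp_force: 60.0
time: 9.3
tool_pos: [0.5584, 0.0575, 0.0528]
tool_rot: [0.002, 0.708, 0.706, -0.001]
contact_force: [-0.7, -7.3, 6.0]
gripper_width: 0.112
grasp_force: 60.0
t 9.3 pos [0.5584 0.0575 0.0528] hd 89.8 F [-0.7 -7.3  6. ] T [-0.78  0.08 -0.02] w 0.112 gf 60.0 j6 -0.02
shift [0.007  0.0001 0.0007] turn [ 0.0007  0.0042 -0.0035]
```

```bash
python3 -m inch '[[[0.003,0,0],[0,0,0],0],[[0,0,0],[0,0,0],0]]'
python3 -m inch '[[[0.002,0,0],[0,0,0],0],[[0,0,0],[0,0,0],0]]'
python3 -m inch '[[[0.002,0,0],[0,0,0],0],[[0,0,0],[0,0,0],0]]'
python3 d.py 0.5585 0.0645 0.052 90;python3 meas.py 2
```

```text
time: 9.5
tool_pos: [0.5584, 0.0604, 0.0528]
tool_rot: [0.002, 0.708, 0.706, -0.001]
contact_force: [-0.4, -7.9, 7.4]
gripper_width: 0.108
grasp_force: 60.0
time: 9.7
tool_pos: [0.5584, 0.0623, 0.0528]
tool_rot: [0.002, 0.708, 0.706, -0.001]
contact_force: [0.3, -8.4, 6.8]
gripper_width: 0.11
grasp_force: 60.0
time: 9.9
tool_pos: [0.5584, 0.0642, 0.0528]
tool_rot: [0.002, 0.708, 0.706, -0.001]
contact_force: [0.4, -8.8, 7.4]
gripper_width: 0.111
grasp_force: 60.0
t 9.9 pos [0.5584 0.0642 0.0528] hd 89.79 F [ 0.4 -8.8  7.4] T [-0.89  0.01  0.  ] w 0.111 gf 60.0 j6 -0.01
shift [0.0003 0.0001 0.0008] turn [ 0.0008  0.0046 -0.0037]
top plate 94 [0.517 0.09  0.007] [0.609 0.208 0.015] ((0.5539543628692627, 0.15445183217525482), (0.1452137529850006, 0.03599502891302109), 56.317989349365234)
 captop 20 [0.5455 0.1335 0.1309] [0.5437 0.1195 0.1304]
 shoulder 82 [0.5411 0.1261 0.0857] [0.038 0.141 0.021]
  back 17 [0.5917 0.2171 0.0238]
side plate 266 [0.507 0.041 0.004] [0.607 0.119 0.014] ((0.5581539273262024, 0.07979375123977661), (0.07691505551338196, 0.10106419771909714), 87.86434173583984)
 captop 223 [0.5514 0.1145 0.1286] [0.556  0.1134 0.1299]
 shoulder 227 [0.5529 0.1238 0.0874] [0.097 0.145 0.025]
  lo 57 [0.4992 0.1596 0.0213]
  back 7 [0.5397 0.2157 0.0221]
```

```bash
for i in 1; do python3 -m inch '[[[0.002,0,0],[0,0,0],0],[[0,0,0],[0,0,0],0]]'; python3 -m inch '[[[0.001,0,0],[0,0,0],0],[[0,0,0],[0,0,0],0]]';python3 -m inch '[[[0.001,0,0],[0,0,0],0],[[0,0,0],[0,0,0],0]]'; done | egrep 'pos|force'
```

```text
tool_pos: [0.5585, 0.0662, 0.0528]
contact_force: [0.5, -8.5, 7.2]
grasp_force: 60.0
tool_pos: [0.5584, 0.0663, 0.0528]
contact_force: [-0.5, -13.2, 7.1]
grasp_force: 60.0
tool_pos: [0.5582, 0.0664, 0.0528]
contact_force: [-0.9, -16.3, 8.3]
grasp_force: 60.2
```

```bash
python3 -m inch '[[[0.002,0,0],[0,0,0],0],[[0,0,0],[0,0,0],0],[[0,0,0],[0,0,0],0],[[0,0,0],[0,0,0],0]]'|egrep 'pos|force'
python3 -m inch '[[[-0.003,0,0],[0,0,0],0],[[0,0,0],[0,0,0],0],[[0,0,0],[0,0,0],1],[[0,0,0],[0,0,0],1],[[0,0,0],[0,0,0],1],[[0,0,0],[0,0,0],1],[[0,0,0],[0,0,0],1],[[0,0,0],[0,0,0],1]]'
python3 -m inch '[[[0,0,-0.03],[0,0,0],1],[[0,0,-0.045],[0,0,0],1],[[0,0,-0.045],[0,0,0],1],[[0,0,-0.045],[0,0,0],1],[[-0.05,0,0],[0,0,0],1],[[-0.05,0,0],[0,0,0],1],[[-0.05,0,0],[0,0,0],1],[[0,0,0],[0,0,0],1]]'
python3 meas.py 3; python3 d.py 0.5585 0.161 0.1225 90
python3 - <<'E'
import cv2
a=cv2.imread('pics/top3.png')[140:240,160:300];b=cv2.imread('pics/side3.png')[120:270,150:330]
cv2.imwrite('pics/c3.png',cv2.hconcat([cv2.resize(a,(392,280),interpolation=3),cv2.resize(b,(336,280),interpolation=3)]))
E
```

```text
tool_pos: [0.5581, 0.0666, 0.0528]
contact_force: [-2.8, -23.1, 9.2]
grasp_force: 60.3
time: 11.8
tool_pos: [0.5577, 0.0697, 0.0517]
tool_rot: [-0.0, 0.708, 0.706, -0.0]
contact_force: [-0.5, -0.1, 0.5]
gripper_width: 1.002
grasp_force: 0.0
time: 12.6
tool_pos: [0.5573, -0.0853, 0.2172]
tool_rot: [0.001, 0.71, 0.704, -0.001]
contact_force: [-0.3, 0.8, 0.1]
gripper_width: 1.003
grasp_force: 0.0
top plate 934 [0.511 0.046 0.006] [0.629 0.212 0.017] ((0.5699918270111084, 0.1292034238576889), (0.16572965681552887, 0.11785377562046051), 89.60767364501953)
 captop 187 [0.5564 0.1574 0.1294] [0.5572 0.161  0.1294]
 shoulder 317 [0.5603 0.1608 0.0862] [0.077 0.076 0.021]
  hi 40 [0.6173 0.1634 0.0235]
  back 14 [0.5926 0.2173 0.0237]
side plate 285 [0.508 0.043 0.004] [0.607 0.151 0.014] ((0.5574026703834534, 0.09652172029018402), (0.09959416836500168, 0.10804814100265503), 0.06611265242099762)
 captop 132 [0.5569 0.1582 0.1277] [0.5574 0.1597 0.1277]
 shoulder 259 [0.5557 0.1582 0.0875] [0.079 0.077 0.025]
  hi 31 [0.6156 0.1469 0.0212]
  lo 60 [0.4991 0.1611 0.021 ]
  back 7 [0.5412 0.2148 0.0213]
t 12.7 pos [ 0.5573 -0.0812  0.2168] hd 89.69 F [ 0.   0.7 -0.6] T [ 0.03 -0.02 -0.01] w 1.002 gf 0.0 j6 -0.27
shift [ 2.422e-01 -1.000e-04  9.440e-02] turn [-0.0002 -0.0006 -0.0054]
```

View pics/c3.png

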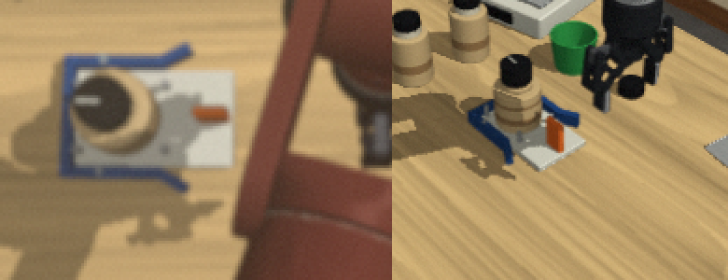

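The carrier is home: front edge against the back stop, plate between the rails, and the bottle axis at about (0.5575, 0.1605), which matches the dock origin. I'll grasp the cap next.

```bash
python3 -m inch '[[[0.045,0,0],[0,0,0],1],[[0.045,0,0],[0,0,0],1],[[0.045,0,0],[0,0,0],1],[[0.045,0,0],[0,0,0],1],[[0.045,0,0],[0,0,0],1],[[0.0165,0,0],[0,0,0],1],[[0,0,0],[0,0,0],1],[[0,0,0],[0,0,0],1]]' >/dev/null
python3 d.py 0.5575 0.1605 0.12 90
```

```text
t 13.5 pos [0.5578 0.1614 0.2167] hd 89.92 F [-0.2 -0.3  1.4] T [-0.02 -0.    0.01] w 1.004 gf 0.0 j6 0.16
shift [-0.0009 -0.0003  0.0967] turn [-0.0005  0.0007 -0.0015]
```

```bash
python3 -m inch '[[[-0.0009,0,0.03],[0,0,0],1],[[0,0,0.03],[0,0,0],1],[[0,0,0.02],[0,0,0],1],[[0,0,0.01],[0,0,0],1],[[0,0,0.0067],[0,0,0],1],[[0,0,0],[0,0,0],0.6],[[0,0,0],[0,0,0],0.3],[[0,0,0],[0,0,0],0]]' | egrep 'force|width'
python3 -m inch '[[[0,0,0],[0,0,0],0],[[0,0,0],[0,0,0],0],[[0,0,0],[0,0,0],0],[[0,0,0],[0,0,0],0]]' >/dev/null
python3 d.py 0.5575 0.1605 0.12 90
```

```text
contact_force: [1.4, 0.1, -0.0]
gripper_width: 0.589
grasp_force: 62.1
t 14.7 pos [0.5594 0.1603 0.1221] hd 89.84 F [ 0.5 -1.3  5.8] T [-0.08  0.06  0.02] w 0.587 gf 62.4 j6 0.15
shift [ 0.0002 -0.0019  0.0021] turn [ 0.0032 -0.0002 -0.0029]
```

```bash
python3 -m inch '[[[0,0,0],[0,0,-0.05],0],[[0,0,0],[0,0,-0.05],0],[[0,0,0],[0,0,-0.05],0],[[0,0,0],[0,0,0],0],[[0,0,0],[0,0,0],0]]' >/dev/null
python3 d.py 0.5575 0.1605 0.12 90
```

```text
t 15.2 pos [0.5591 0.1604 0.1221] hd 98.42 F [-1.3  0.   7.1] T [-0.06  0.29 -0.09] w 0.591 gf 62.6 j6 0.0
shift [ 0.0003 -0.0016  0.0021] turn [ 0.0024 -0.0003  0.1469]
```

```bash
python3 -m inch '[[[0,0,0],[0,0,-0.05],0],[[0,0,0],[0,0,-0.05],0],[[0,0,0],[0,0,-0.05],0],[[0,0,0],[0,0,0],0],[[0,0,0],[0,0,0],0]]' >/dev/null
python3 d.py 0.5575 0.1605 0.12 90
```

```text
t 15.7 pos [0.5602 0.1592 0.1222] hd 106.75 F [ 3.7 -4.9  5.4] T [-0.74 -0.39 -1.65] w 0.591 gf 63.3 j6 -0.14
shift [ 0.002  -0.0022  0.0021] turn [0.0047 0.0013 0.2923]
```

The torque rises to -1.65 N m counter-clockwise, a hard stop, so this looks like a left-hand thread. I'll turn the cap clockwise.

```bash
python3 -m inch '[[[0,0,0],[0,0,0.1],0],[[0,0,0],[0,0,0.1],0],[[0,0,0],[0,0,0.1],0],[[0,0,0],[0,0,0.1],0],[[0,0,0],[0,0,0.1],0],[[0,0,0],[0,0,0.1],0],[[0,0,0],[0,0,0],0],[[0,0,0],[0,0,0],0]]' >/dev/null
python3 d.py 0.5575 0.1605 0.12 90
python3 -m inch '[[[0,0,0],[0,0,0.1],0],[[0,0,0],[0,0,0.1],0],[[0,0,0],[0,0,0.1],0],[[0,0,0],[0,0,0.1],0],[[0,0,0],[0,0,0],0],[[0,0,0],[0,0,0],0]]' >/dev/null
python3 d.py 0.5575 0.1605 0.12 90
```

```text
t 16.5 pos [0.5595 0.1594 0.1221] hd 72.68 F [ 0.8 -4.6  6.8] T [-0.59 -0.07 -0.09] w 0.59 gf 62.5 j6 0.45
shift [ 0.0004 -0.0023  0.0021] turn [ 0.0036  0.0013 -0.3022]
t 17.1 pos [0.5591 0.1597 0.122 ] hd 49.76 F [-1.9 -3.5  8. ] T [-0.48  0.1  -0.05] w 0.589 gf 62.6 j6 0.85
shift [-0.0005 -0.0018  0.002 ] turn [ 2.600e-03  4.000e-04 -7.023e-01]
```

```bash
python3 -m inch '[[[0,0,0],[0,0,0.1],0],[[0,0,0],[0,0,0.1],0],[[0,0,0],[0,0,0],0],[[0,0,0],[0,0,0],0]]' >/dev/null
python3 d.py 0.5575 0.1605 0.12 90
python3 -m inch '[[[0,0,-0.002],[0,0,0],0],[[0,0,-0.002],[0,0,0],0],[[0,0,-0.002],[0,0,0],0],[[0,0,0],[0,0,0],0]]' >/dev/null
python3 d.py 0.5575 0.1605 0.12 90
```

```text
t 17.5 pos [0.5591 0.1599 0.1221] hd 38.31 F [-1.6 -3.1  8. ] T [-0.39  0.17 -0.07] w 0.586 gf 62.6 j6 1.05
shift [-0.0009 -0.0014  0.0021] turn [ 2.400e-03 -2.000e-04 -9.022e-01]
t 17.9 pos [0.5582 0.1599 0.1262] hd 38.27 F [ 1.4 -2.8  0.3] T [-0.49 -0.25  0.01] w 0.59 gf 62.2 j6 1.05
shift [-0.0002 -0.0009  0.0062] turn [ 2.000e-04  4.000e-04 -9.029e-01]
```

```bash
python3 -m inch '[[[0,0,-0.002],[0,0,0],0],[[0,0,-0.002],[0,0,0],0],[[0,0,-0.002],[0,0,0],0],[[0,0,0],[0,0,0],0]]' >/dev/null
python3 d.py 0.5575 0.1605 0.12 90; python3 meas.py 5|grep -A0 plate
```

```text
t 18.3 pos [0.558  0.1602 0.1324] hd 38.27 F [ 0.1 -2.2  0.2] T [-0.42 -0.02 -0.03] w 0.589 gf 62.3 j6 1.05
shift [-0.0002 -0.0005  0.0124] turn [-5.000e-04  2.000e-04 -9.029e-01]
top plate 879 [0.512 0.046 0.005] [0.612 0.157 0.018] ((0.5621383190155029, 0.10166420042514801), (0.10054611414670944, 0.11114205420017242), 0.25609755516052246)
--
side plate 432 [0.51  0.041 0.004] [0.612 0.158 0.018] ((0.5603106617927551, 0.09921222925186157), (0.1165827140212059, 0.10229162871837616), 89.0420150756836)
```

Lifting the cap shows no load and the plate stays flat, so the cap is free. I'll raise it straight up by about 90 mm more.

```bash
python3 -m inch '[[[0,0,-0.006],[0,0,0],0],[[0,0,-0.006],[0,0,0],0],[[0,0,-0.01],[0,0,0],0],[[0,0,-0.015],[0,0,0],0],[[0,0,-0.02],[0,0,0],0],[[0,0,-0.02],[0,0,0],0],[[0,0,-0.01],[0,0,0],0],[[0,0,0],[0,0,0],0]]' >/dev/null
python3 -m inch '[[[0,0,0],[0,0,0],0],[[0,0,0],[0,0,0],0],[[0,0,0],[0,0,0],0],[[0,0,0],[0,0,0],0],[[0,0,0],[0,0,0],0]]' >/dev/null
python3 d.py 0.5575 0.1605 0.12 90; python3 meas.py 6
python3 - <<'E'
import cv2
a=cv2.imread('pics/top6.png')[140:240,160:300];b=cv2.imread('pics/side6.png')[80:230,130:310]
cv2.imwrite('pics/c6.png',cv2.hconcat([cv2.resize(a,(392,280),interpolation=3),cv2.resize(b,(336,280),interpolation=3)]))
E
```

```text
t 19.7 pos [0.558  0.1601 0.2186] hd 38.26 F [ 0.6  0.6 -1.2] T [ 0.01 -0.03 -0.05] w 0.591 gf 62.3 j6 1.05
shift [-0.     -0.0006  0.0986] turn [-8.000e-04  6.000e-04 -9.031e-01]
top plate 919 [0.512 0.046 0.005] [0.613 0.177 0.018] ((0.5622894763946533, 0.11181826889514923), (0.10055126249790192, 0.13136662542819977), 0.25140225887298584)
 shoulder 300 [0.5601 0.1441 0.0873] [0.077 0.048 0.023]
  hi 23 [0.6176 0.1474 0.0232]
  lo 47 [0.502  0.1526 0.0234]
side plate 422 [0.511 0.042 0.004] [0.611 0.158 0.014] ((0.5608617663383484, 0.10007855296134949), (0.10055694729089737, 0.1155746728181839), 0.2542692720890045)
 shoulder 292 [0.5582 0.1583 0.0876] [0.079 0.081 0.025]
  hi 26 [0.616  0.146  0.0216]
  lo 65 [0.4997 0.1633 0.0215]
  back 9 [0.5415 0.215  0.0219]
```

View pics/c6.png

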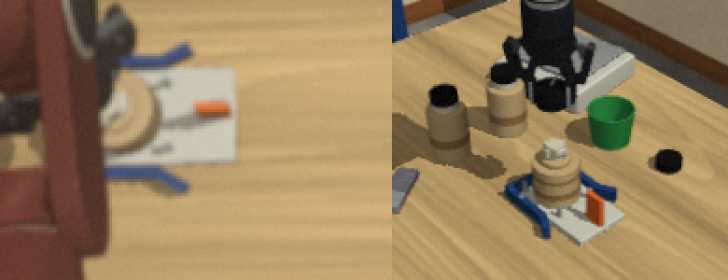

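The picture shows the cap in the gripper at about (550,95) in the crop, the bare neck at (553,150), and the carrier flat and still home between the rails.

```bash
python3 -c "
from plant import manip
print(manip.job_done())"
```

```text
the job is handed in; nothing more can be done
None
```

The job is handed in: the carrier is home in the dock, and the cap, which had a left-hand thread, is off and held about 9 to 10 cm above where it sat; the hand-in call gave no verdict.

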